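# Clear the blocked slot of the scrap box, then post the offcut

## Robot

A 7-joint arm with a two-finger parallel gripper is mounted at the origin on a cart in front of the work surface, level with it; the furniture and walls round the work are solid. World frame = base frame: x ahead of the robot, y to its left, z up, the work surface at z = 0. Lengths are in m, angles in rad, forces in N, time in s.
With the tool pointing down it reaches from about 0.425 to 1.025 m from the base axis. Payload 9.4 kg.
Tool frame: the origin (TCP) lies at the centre of the arm's flange, where the gripper is bolted on; the fingertips stand 186 mm ahead of it and the grasp point (between the pads) lies 167 mm ahead of it; z points along the fingers, y is the line along which they close (so a half turn about z gives the same grasp; the last joint's range is limited). The gripper opens to 93 mm and grips with 3 to 60 N. Pads are 15 mm wide; open, the fingers measure 128 mm over their backs; the gripper's body (75 mm by 188 mm) begins 65 mm behind the grasp point.
Start: joints at [1.03, 0.599, -0.003, 1.599, 0.002, 0.943, -0.08], TCP at [0.324, -0.648, 0.405] pointing down, gripper open.
Joint ranges: [-2.57, 2.57], [-0.35, 1.97], [-1.29, 1.29], [0.11, 2.56], [-1.05, 4.19], [0.11, 1.86], [-2.63, 2.63]. Speed limits (rad/s): [2.22, 2.22, 3.01, 3.01, 3.14, 3.14, 3.14].

## Interface

Orientations are given as [roll, pitch, yaw] about the fixed x, y, z axes, in that order (R = Rz(yaw) Ry(pitch) Rx(roll)).
In Python, from cell import observe, camera, camera_info, job_done, look_for, trace, pinpoint gives the robot as it stands. The module is installed in compiled form; this text tells all that it offers.
- The arm moves only by the tool carry_out, never from a script. Its argument "increments" is a list of rows, each a list of 2 entries, a list of its own where there are three numbers: the shift along the world's x, y, z in m, then the turn about the world's z in degrees. A call has 1 to 20 rows; each row shifts and turns the commanded pose from where the row before left it; what a row does not reach is not made up. A row lasts 1/10 s, in which the tool goes at most 50 mm and 8.59 degrees, less where a joint would pass 70% of its speed; a pose out of reach is approached as far as the arm can. A call is refused whole if a number of a shift passes 0.05 or a number of a turn 8.59, either way. A call with a gripper value outside its range is refused whole. "hand" is the closure, from -1 (fully open) to 1 (shut), set as the call begins (left out, the last holds). The fingers move at their own pace and stop on an object; "squeeze" is the grip in N (left out, the last holds). Time passes only in rows, so rows that do not move let the fingers close. It gives the time, the measured TCP pose, the force, the opening and the grip force at its end, in the units of the state.
- observe(): the state, without advancing time (a new reading comes with each control period).
- camera(name): name is "side" or "top"; returns the picture (480x640x3 uint8, red, green, blue); there is no depth.
- camera_info(name): a dict with "intrinsics" (3x3 intrinsics, pixels), "R" (3x3) and "t" (3): a world point X has camera coordinates R X + t. Camera axes: x right, y down, z forward; pixel columns grow to the right and rows downward; lengths in m; the calibration is good to about 2 mm. A picture is of the moment at which its call begins. camera_info takes no time and is no camera call.
- job_done(): hands the job in; it is judged then, once.
Trained networks look in the newest picture that a camera, given by its name, has taken for a name from the list of things; names that differ only in an ending like _2 or _b are one class to them, and where a whole thing is asked for, a point or a joint stands for the part that bears it (a point fixed in the world has none). Each returns a list of dicts, best first, with "confidence" (0 to 1); they miss things now and then, are a little off and sometimes report something else, mostly with a low value. They report only what shows in the picture. A call takes as long as a camera call. They do not tell look-alikes from the thing itself.
- look_for(camera, target): "box" ([left, top, right, bottom] in pixels, round what is visible of it).
- trace(camera, target): "region" (480x640 bool, what is visible of it) and "box" ([left, top, right, bottom] in pixels, round what is visible of it).
- pinpoint(camera, target): "xy" ([column, row] in pixels: a listed point, or the origin of a listed thing).
The state is a dict: "time": time; "qpos": joint angles; "qvel": joint speeds; "effort": joint torques, N m; "position": TCP position; "tcp_rot": TCP orientation; "contact_force": force on the tool from outside, world axes, zero at the start; "ft_torque": the same for the moment, N m; "gripper_width": finger opening in m; "gripper_force": force on a finger pad.
Only numpy, scipy, OpenCV 4.12 (cv2) and the standard library are available. Lean on these libraries where they do the work, as an engineer would, in place of code of your own. Each camera call takes 0.05 s, during which the arm holds its last target. There are 200 camera calls.

## Task

The square tube is good stock that somebody has poked into the slot of the scrap box by mistake: draw it back out and lay it flat on the bench, off the box. Then send the angle-iron offcut, which lies on the box's deck, in through the spring flap so that it drops right inside and the flap shuts behind it. Lay the tube down rather than dropping it, and leave everything else on the bench where it is.

Things in the scene. Friction and masses are not known exactly. Their poses are not given: they have to be found in the camera images.
- scrap_box: Grey sheet-steel scrap box, fixed to the bench. Origin at bench height below the outer face of its slot, mid-width; x points level into the slot (the way scrap goes in), y across it, z up. Flat deck 70 mm above the bench from x = -255 to +16 mm, 170 mm wide, with guide lips 12 mm high and 141 mm apart along it. Hood over the well: x = -4 to 140 mm, 170 mm wide, 148 mm high.
- slot (a point): Middle of the slot's lower edge, at deck height (70 mm), in the outer face of the hood; axes as the scrap box. The slot is 140 mm wide and 58 mm high, the hood's wall above it 4 mm thick. The deck runs on 16 mm inside, then drops to the hidden well, 120 mm long, floor 5 mm above the bench. Only tilted fingers get in under the hood.
- flap (a joint): Spring flap closing the slot: dark steel plate 134 mm wide, 55 mm high, hinged along the slot's top edge, 127 mm above the bench. 0 = shut, hanging upright; grows (rad) as its lower edge swings inwards and up, stop at 1.4; opens inwards only. The spring (0.02 N m shut, plus 0.045 per rad) shuts it; a piece or fingers pushed against it hold it open. At the start it rests on the tube.
- tube_centre (a point): Centre of the square tube: plain dark steel, 30 x 30 x 150 mm, about 0.35 kg, closed sides. Its y axis runs along its length; z is up. At the start it lies on the deck, roughly along the way in, with 42 to 62 mm of its length in the slot under the flap; there is 28 mm of room above it in the slot. Lying flat on the bench its centre is 15 mm up.
- angle_centre (a point): Middle of the angle-iron offcut: dark L section 40 x 40 mm, 5 mm thick, 100 mm long (its y axis, roughly across the deck), about 0.3 kg, 20 mm above its underside. One leg lies flat; the other stands upright on the +x side, outer face 20 mm from here, facing away from the slot. Its weight is 8 mm nearer the upright leg: it tips in only when that leg is within 12 mm of the deck's inner edge.
- g_clamp: Bystander: green G-clamp, 136 x 129 mm, flat on the bench at the front, nearest the robot
- chipping_hammer: Bystander: chipping hammer, 243 mm long, on the bench between the grinder's disc and the front edge
- spanner_1: Bystander: combination spanner, 199 mm long, flat on the bench
There are look-alikes about, which are no part of the job. Leave any blue or pink look-alike of the part that bears angle_centre alone.

How it is judged:
By the outcome, as a careful person would: the job done as asked, in the order asked, and still so for the second after the job is handed in, with the robot touching nothing.
It also fails if it takes over 61 s, if anything falls off the work surface, if the arm or the gripper's body presses on something with over 40 N, if the wrist force passes 120 N, or if a joint passes its speed limit or range.

## Working session

There is one attempt and no reset: what is moved stays moved. The work goes in short steps, Python scripts to look and compute and a tool call to move; the robot and the scene stay as the last step left them, time stands still between calls to the robot, and variables do not carry over. Pictures are saved under pics/ and viewed, at most 10 in all, crops included, and the job is handed in when it is done.

Besides the shell and the picture viewer there is one more tool, called after "Request:" by a JSON object that holds its "op" and its "data", one argument or row to a line. carry_out: Moves the arm, as the interface text tells. Its arguments: {"type":"object","properties":{"increments":{"type":"array","items":{"type":"array"}},"hand":{"type":"number"},"squeeze":{"type":"number"}},"required":["increments"]}

```bash
mkdir -p pics; cat > h.py <<'E'
import numpy as np, cv2
from cell import *
def ray(c,p):
    i=camera_info(c);K=np.array(i["intrinsics"]);R=np.array(i["R"]);t=np.array(i["t"])
    return -R.T@t, R.T@np.linalg.solve(K,[p[0],p[1],1])
def atz(c,p,z):
    o,d=ray(c,p);return o+d*(z-o[2])/d[2]
def proj(c,X):
    i=camera_info(c);q=np.array(i["intrinsics"])@(np.array(i["R"])@np.array(X)+np.array(i["t"]));return q[:2]/q[2]
def save(c,n): 
    im=camera(c);cv2.imwrite(f"pics/{n}.png",im[:,:,::-1]);return im
E
python3 - <<'E'
from h import *
a=save("top","t0");b=save("side","s0")
for c in("top","side"):
    o,_=ray(c,(320,240));print(c,o.round(3))
    for t,z in(("slot",.07),("tube_centre",.085),("angle_centre",.09),("scrap_box",0),("flap",.127)):
        for r in pinpoint(c,t)[:4]:
            print(c,t,round(r["confidence"],2),np.round(r["xy"],1),atz(c,r["xy"],z).round(3))
print(observe())
E
```

```text
top [ 0.376 -0.028  1.137]
top slot 0.7 [374.9 228.8] [ 0.634 -0.147  0.07 ]
top tube_centre 0.93 [368.7 233.8] [ 0.617 -0.13   0.085]
top angle_centre 0.91 [312.9 160.6] [0.796 0.022 0.09 ]
top angle_centre 0.73 [301.5 267.6] [0.52  0.028 0.09 ]
top angle_centre 0.6 [364.8 351.3] [ 0.335 -0.135  0.09 ]
top scrap_box 0.88 [373.3 236.7] [ 0.629 -0.151  0.   ]Traceback (most recent call last):
  File "<stdin>", line 6, in <module>
ValueError: it knows: angle_centre, chipping_hammer, g_clamp, scrap_box, slot, spanner, tube_centre
```

View pics/t0.png

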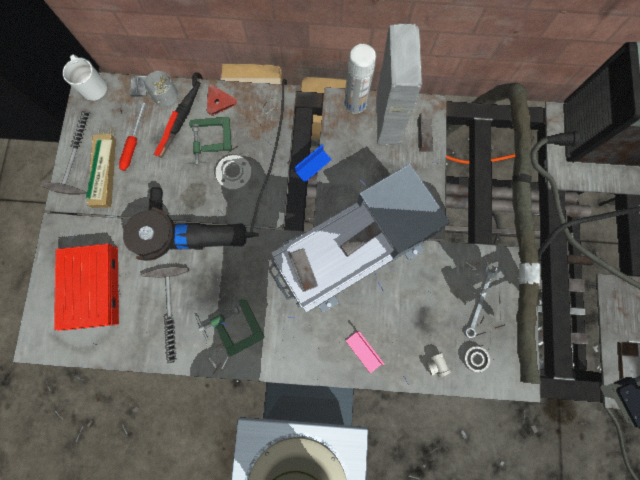

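View pics/s0.png

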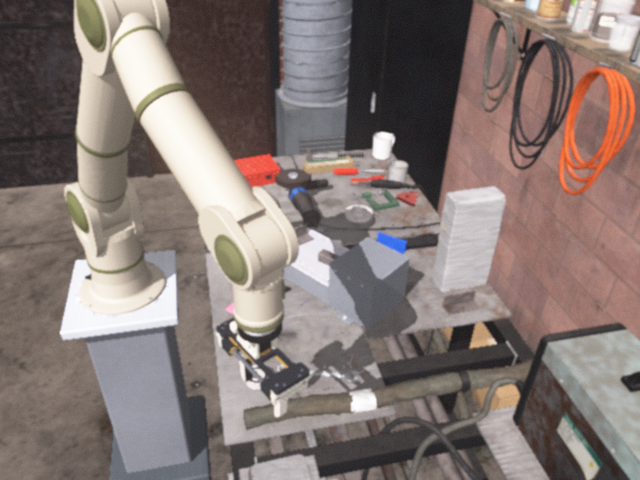

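The top view shows the box deck from about (285,285) to the hood at (400,210). The tube is at (362,236), entering the slot. There are three angle candidates: dark (301,268) on the deck, blue (312,161) and pink (365,351). The dark one on the deck fits the description. I'll confirm it in a crop.

```bash
python3 - <<'E'
from h import *
a=cv2.imread("pics/t0.png")
cv2.imwrite("pics/c0.png",cv2.resize(a[160:312,262:454],None,fx=4.1,fy=3.9,interpolation=cv2.INTER_CUBIC))
camera("top")
for t in("tube_centre","angle_centre"):
    for r in trace("top",t)[:3]:
        m=r["region"].astype(np.uint8);print(t,r["confidence"],r["box"],cv2.minAreaRect(cv2.findNonZero(m)),m.sum())
print(observe())
E
```

```text
tube_centre 0.8 [339.8, 221.8, 384.1, 259.2] ((360.09588623046875, 238.58908081054688), (13.909456253051758, 43.88575744628906), 55.40770721435547) 594
angle_centre 0.95 [286.2, 248.4, 317.9, 290.5] ((302.69488525390625, 269.0567932128906), (41.246604919433594, 16.564714431762695), 70.70995330810547) 652
angle_centre 0.86 [347.4, 334.3, 380.6, 374.0] ((363.8807678222656, 351.2038879394531), (40.87089920043945, 17.453453063964844), 52.12501525878906) 684
angle_centre 0.73 [292.6, 144.1, 334.2, 181.4] ((312.48822021484375, 163.65292358398438), (19.849136352539062, 38.722084045410156), 49.398704528808594) 703
{'time': 0.45, 'qpos': array([ 1.0303306 ,  0.59939443, -0.00245921,  1.59944214,  0.00180644,
        0.94295276, -0.07980376]), 'qvel': array([-0.00018261, -0.00221595, -0.0012807 , -0.00011558, -0.00245434,
        0.00100315,  0.00073835]), 'effort': array([-5.44171926e-04, -7.64093399e+01,  1.49477843e+00, -2.52439803e+01,
       -5.24012558e-02,  1.15948325e-02,  3.41786495e-05]), 'position': array([ 0.32428031, -0.6484194 ,  0.40463498]), 'tcp_rot': array([-3.14140464e+00,  8.96739773e-05,  4.63753868e-01]), 'contact_force': array([0.51472007, 0.53183674, 0.71671079]), 'ft_torque': array([-0.03842032, -0.02391004, -0.03209776]), 'gripper_force': 0.0, 'gripper_width': 0.09312099383712702}
```

View pics/c0.png

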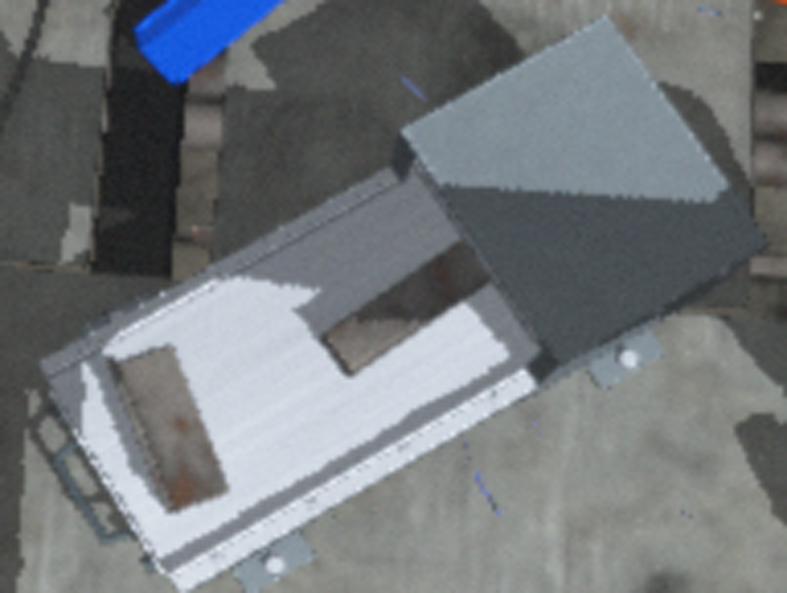

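The crop shows the candidate at crop (170,430), which is full-image (302,269). It is dark steel with its upright leg on the lower-left side, away from the slot, so it is the offcut. Next I'll fit the box pose from its corners.

```bash
cat >> h.py <<'E'
def box2w(P,b): 
    P=np.atleast_2d(P);c,s=np.cos(b[2]),np.sin(b[2]);return np.c_[b[0]+c*P[:,0]-s*P[:,1],b[1]+s*P[:,0]+c*P[:,1],P[:,2]]
def w2box(w,b):
    d=np.array(w[:2])-b[:2];c,s=np.cos(b[2]),np.sin(b[2]);return np.array([c*d[0]+s*d[1],-s*d[0]+c*d[1]])
E
python3 - <<'E'
from h import *
from scipy.optimize import least_squares
C=np.array([[403,130],[607,15],[765,243],[42,365],[180,592]])
px=C/[4.1,3.9]+[262,160]-.4
P=np.array([[-4,85,148],[140,85,148],[140,-85,148],[-255,85,78],[-255,-85,78]])/1000
f=lambda b:np.concatenate([proj("top",X)-p for X,p in zip(box2w(P,b),px)])
r=least_squares(f,[.634,-.147,-1]);b=r.x;print(b,np.degrees(b[2]),f(b).round(1));np.save("b.npy",b)
q=lambda x,y:np.array([x,y])/[4.1,3.9]+[262,160]-.4
# tube top z=.1: corners
for n,p,z in(("tube nearL",(323,341),.1),("tube nearR",(350,376),.07),("tubeL at hood",(458,240),.1),("tubeR",(492,282),.1),("angle top L",(106,355),.11),("angle top near R(bottom)",(170,512),.11),("flat R top",(176,345),.075),("flat R bot",(228,490),.075)):
    w=atz("top",q(*p),z);print(n,w.round(3),(w2box(w,b)*1000).round(0))
for n,p,z in (("tube",(368.7,233.8),.085),("angle",(301.5,267.6),.09)):
    w=atz("top",p,z);print(n,w.round(3),(w2box(w,b)*1000).round(0))
for X,Y in((-60,-185),(-135,-185),(15,-185)):
    w=box2w([X/1e3,Y/1e3,.015],b)[0];print(w.round(3),proj("top",w).round(0))
E
```

```text
[ 0.63267962 -0.14890027 -0.95083124] -54.47861718022415 [-0.9  0.1 -0.  -0.2  1.8  0.  -1.4 -0.8  0.4  0.7]
tube nearL [ 0.576 -0.062  0.1  ] [-104.    4.]
tube nearR [ 0.56  -0.081  0.07 ] [-98. -20.]
tubeL at hood [ 0.646 -0.139  0.1  ] [-1. 17.]
tubeR [ 0.62 -0.16  0.1 ] [  2. -16.]
angle top L [0.556 0.064 0.11 ] [-218.   61.]
angle top near R(bottom) [0.463 0.019 0.11 ] [-235.  -41.]
flat R top [0.571 0.025 0.075] [-178.   51.]
flat R bot [ 0.482 -0.013  0.075] [-198.  -44.]
tube [ 0.617 -0.13   0.085] [-24.  -2.]
angle [0.52  0.028 0.09 ] [-209.   11.]
[ 0.447 -0.208  0.015] [393. 307.]
[ 0.404 -0.147  0.015] [368. 322.]
[ 0.491 -0.269  0.015] [417. 291.]
```

Request:
{"op": "carry_out", "data": {
  "increments": [
    [[0.018,0.033,0],6.5],
    [[0.018,0.033,0],6.5],
    [[0.018,0.033,0],6.5],
    [[0.018,0.033,0],6.5],
    [[0.018,0.033,0],6.5],
    [[0.018,0.033,0],6.5],
    [[0.018,0.033,0],6.5],
    [[0.018,0.033,0],6.5],
    [[0.018,0.033,0],6.5],
    [[0.018,0.033,0],6.5],
    [[0.018,0.033,0],6.5],
    [[0.018,0.033,0],6.5],
    [[0.018,0.033,0],6.5],
    [[0.018,0.033,0],6.5],
    [[0.018,0.033,0],6.5],
    [[0.018,0.033,0],6.5],
    [[0,0,0],0],
    [[0,0,0],0]
  ],
  "hand": -0.3
}}

```text
time: 2.25
position: [0.6125, -0.1197, 0.4046]
tcp_rot: [-3.142, -0.0, 2.28]
contact_force: [1.4, -1.3, 0.6]
gripper_width: 0.0608
gripper_force: 0.0
```

Request:
{"op": "carry_out", "data": {
  "increments": [
    [[0.0015,-0.006,-0.02],0],
    [[0,0,-0.03],0],
    [[0,0,-0.03],0],
    [[0,0,-0.025],0],
    [[0,0,0],0],
    [[0,0,0],0]
  ]
}}

```text
time: 2.85
position: [0.6137, -0.1274, 0.3]
tcp_rot: [-3.141, -0.0, 2.277]
contact_force: [0.7, 0.2, 0.4]
gripper_width: 0.061
gripper_force: 0.0
```

```bash
python3 - <<'E'
from h import *
a=camera("top");b=camera("side")
A=cv2.resize(a[180:300,270:430],(800,600))[:,:,::-1];B=cv2.resize(b[180:330,240:440],(800,600))[:,:,::-1]
cv2.imwrite("pics/d.png",np.hstack([cv2.resize(A,(400,300)),cv2.resize(B,(400,300))]))
o=observe();print(o["position"],o["qpos"])
E
```

```text
[ 0.61413838 -0.12698148  0.30119557] [ 0.41557794  0.6445162  -0.45912293  1.89842734  0.42980108  0.69473245
  0.40815225]
```

View pics/d.png

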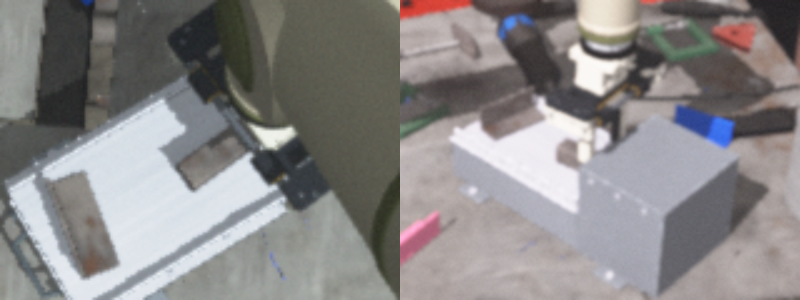

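The left half is the top view, with the fingers straddling the tube at about (215,85) and (268,165). The right half is the side view, with the finger just outside the hood face. It is aligned, so I'll descend and grip.

Request:
{"op": "carry_out", "data": {
  "increments": [
    [[-0.0035,0.005,0],0],
    [[0,0,-0.013],0],
    [[0,0,-0.013],0],
    [[0,0,-0.012],0],
    [[0,0,0],0]
  ]
}}

```text
time: 3.45
position: [0.6097, -0.1214, 0.2594]
tcp_rot: [-3.139, -0.002, 2.279]
contact_force: [-1.2, 0.0, 0.5]
gripper_width: 0.0605
gripper_force: 0.0
```

Request:
{"op": "carry_out", "data": {
  "increments": [
    [[0,0,0],0],
    [[0,0,0],0],
    [[0,0,0],0],
    [[0,0,0],0],
    [[0,0,0],0],
    [[0,0,0],0]
  ],
  "hand": 1,
  "squeeze": 40
}}

```text
time: 4.05
position: [0.6105, -0.1213, 0.2621]
tcp_rot: [3.141, 0.001, 2.279]
contact_force: [-0.8, 0.3, 2.1]
gripper_width: 0.0299
gripper_force: 40.0
```

Request:
{"op": "carry_out", "data": {
  "increments": [
    [[0,0,0.003],0],
    [[-0.0045,0.0063,0],0],
    [[-0.0045,0.0063,0],0],
    [[-0.0045,0.0063,0],0],
    [[-0.0045,0.0063,0],0],
    [[-0.0045,0.0063,0],0],
    [[-0.0045,0.0063,0],0],
    [[-0.0045,0.0063,0],0],
    [[-0.0045,0.0063,0],0],
    [[0,0,0],0],
    [[0,0,0],0]
  ]
}}

```text
time: 5.15
position: [0.5745, -0.071, 0.2649]
tcp_rot: [3.141, 0.001, 2.279]
contact_force: [0.3, -0.1, -3.2]
gripper_width: 0.0297
gripper_force: 40.0
```

```bash
python3 - <<'E'
from h import *
a=camera("top");b=camera("side")
cv2.imwrite("pics/e.png",np.hstack([cv2.resize(a[180:300,270:430],(400,300),interpolation=2),cv2.resize(b[180:330,240:440],(400,300),interpolation=2)])[:,:,::-1])
o=observe();print(o["position"],o["contact_force"])
E
```

```text
[ 0.57456423 -0.07136389  0.26478839] [ 0.41000472 -1.55859483 -3.76810354]
```

View pics/e.png

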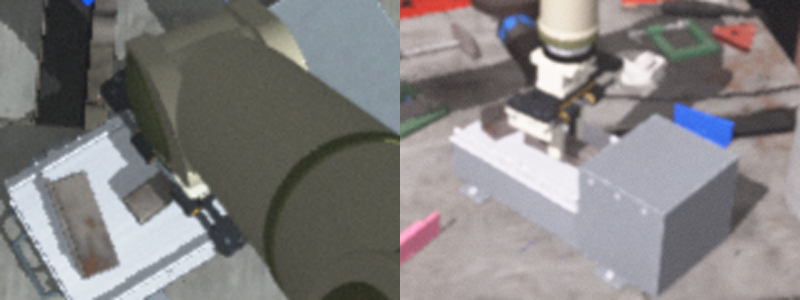

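Request:
{"op": "carry_out", "data": {
  "increments": [
    [[-0.0047,0.0065,0],0],
    [[0,0,0.01],0],
    [[0,0,0.03],0],
    [[0,0,0.04],0],
    [[0,0,0.04],0],
    [[-0.0142,-0.0216,0],0],
    [[-0.0142,-0.0216,0],0],
    [[-0.0142,-0.0216,0],0],
    [[-0.0142,-0.0216,0],0],
    [[-0.0142,-0.0216,0],0],
    [[-0.0142,-0.0216,0],0],
    [[-0.0142,-0.0216,0],0],
    [[-0.0142,-0.0216,0],0],
    [[0,0,0],0],
    [[0,0,0],0]
  ]
}}

```text
time: 6.75
position: [0.4558, -0.2375, 0.3853]
tcp_rot: [3.141, 0.001, 2.278]
contact_force: [-0.2, 0.1, -2.6]
gripper_width: 0.0294
gripper_force: 40.0
```

```bash
python3 - <<'E'
from h import *
a=camera("top");b=camera("side")
cv2.imwrite("pics/f.png",np.hstack([cv2.resize(a[200:380,270:510],(400,300),interpolation=2),cv2.resize(b[180:360,200:440],(400,300),interpolation=2)])[:,:,::-1])
o=observe();print(o["position"],o["contact_force"])
E
```

```text
[ 0.45648389 -0.23648142  0.38520336] [-1.13570352  1.57130572 -3.27358891]
```

View pics/f.png

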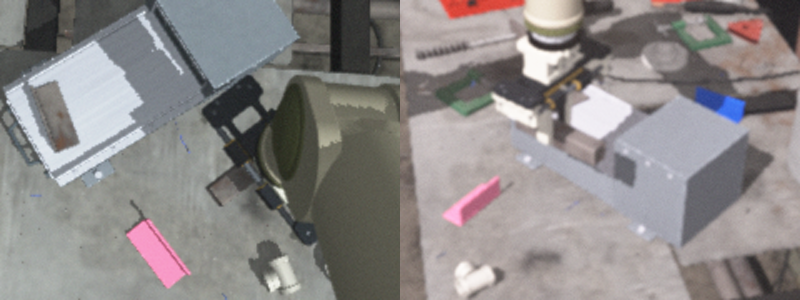

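The tube is held level over free bench. The hood, the pink look-alike and the white fitting at crop (283,270) are all clear. I'll lower it.

Request:
{"op": "carry_out", "data": {
  "increments": [
    [[-0.004,-0.003,-0.03],0],
    [[0,0,-0.04],0],
    [[0,0,-0.04],0],
    [[0,0,-0.04],0],
    [[0,0,-0.025],0],
    [[0,0,-0.008],0],
    [[0,0,-0.005],0],
    [[0,0,-0.002],0],
    [[0,0,-0.002],0],
    [[0,0,0],0],
    [[0,0,0],0]
  ]
}}

```text
time: 7.95
position: [0.4521, -0.2405, 0.1935]
tcp_rot: [3.141, 0.001, 2.279]
contact_force: [-0.7, -0.7, -3.0]
gripper_width: 0.0299
gripper_force: 40.0
```

Request:
{"op": "carry_out", "data": {
  "increments": [
    [[0,0,-0.001],0],
    [[0,0,0],0],
    [[0,0,-0.001],0],
    [[0,0,0],0],
    [[0,0,0],0]
  ]
}}

```text
time: 8.45
position: [0.452, -0.2404, 0.192]
tcp_rot: [-3.142, 0.002, 2.279]
contact_force: [-2.9, 0.1, 16.8]
gripper_width: 0.0296
gripper_force: 40.0
```

Request:
{"op": "carry_out", "data": {
  "increments": [
    [[0,0,0.0005],0],
    [[0,0,0],0],
    [[0,0,0],0],
    [[0,0,0],0],
    [[0,0,0],0]
  ],
  "hand": -0.3
}}

```text
time: 8.95
position: [0.452, -0.2403, 0.1911]
tcp_rot: [-3.142, -0.0, 2.279]
contact_force: [0.6, 0.2, 0.3]
gripper_width: 0.0599
gripper_force: 0.0
```

Request:
{"op": "carry_out", "data": {
  "increments": [
    [[0,0,0.02],0],
    [[0,0,0.04],0],
    [[0,0,0.05],0],
    [[0,0,0.05],0],
    [[0,0,0.04],0],
    [[0.008,0.025,0],-8.5],
    [[0.008,0.025,0],-8.5],
    [[0.008,0.025,0],-8.5],
    [[0.008,0.025,0],-8.5],
    [[0.008,0.025,0],-8.5],
    [[0.008,0.025,0],-8.5],
    [[0.008,0.025,0],-8.5],
    [[0.008,0.025,0],-8.5],
    [[0.008,0.025,0],-8.5],
    [[0.008,0.025,0],-8.5],
    [[0.008,0.025,0],-8.5],
    [[0.006,0.024,0],-8.5],
    [[0,0,0],-2.0],
    [[0,0,0],0]
  ]
}}

```text
time: 10.85
position: [0.5458, 0.0591, 0.391]
tcp_rot: [3.141, 0.001, 0.466]
contact_force: [0.7, -1.1, -0.2]
gripper_width: 0.0606
gripper_force: 0.0
```

```bash
python3 - <<'E'
from h import *
b=np.load("b.npy")
a=camera("top");s=camera("side")
cv2.imwrite("pics/g.png",np.hstack([cv2.resize(a[200:350,250:450],(400,300),interpolation=2),cv2.resize(s[180:360,200:440],(400,300),interpolation=2)])[:,:,::-1])
o=observe();print(o["position"],o["tcp_rot"],o["qpos"].round(2),o["gripper_width"])
for c in("top","side"):
    for t,z in(("angle_centre",.09),("tube_centre",.015)):
        for r in pinpoint(c,t)[:3]:
            w=atz(c,r["xy"],z);print(c,t,round(r["confidence"],2),np.round(r["xy"]),w.round(3),w2box(w,b).round(3))
E
```

```text
[0.54570472 0.05776725 0.39108008] [3.14127761e+00 8.57852123e-04 4.65196439e-01] [-0.13  0.41 -0.1   2.01  0.06  0.72 -1.38] 0.060407489793859015
top angle_centre 0.91 [312. 163.] [0.788 0.022 0.09 ] [-0.049  0.226]
top angle_centre 0.75 [364. 352.] [ 0.335 -0.134  0.09 ] [-0.185 -0.234]
top tube_centre 0.64 [411. 306.] [ 0.453 -0.253  0.015] [-0.019 -0.207]
side angle_centre 0.9 [243. 297.] [ 0.329 -0.219  0.09 ] [-0.119 -0.288]
side angle_centre 0.76 [388. 243.] [ 0.779 -0.06   0.09 ] [0.013 0.17 ]
side angle_centre 0.67 [298. 233.] [0.527 0.04  0.09 ] [-0.215  0.023]
side tube_centre 0.65 [295. 317.] [ 0.462 -0.244  0.015] [-0.022 -0.194]
```

View pics/g.png

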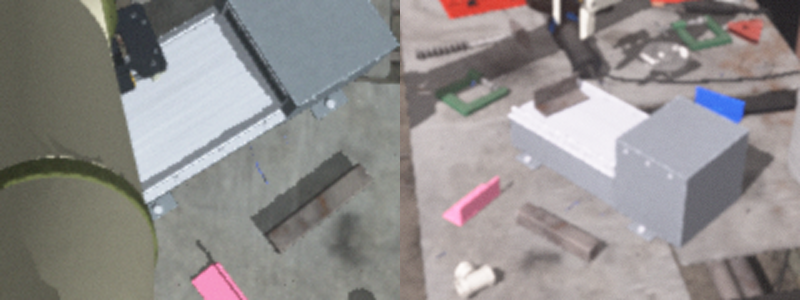

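The tube lies flat on the bench, left panel (315,200). The offcut is still on the deck, side panel (560,97). I'll descend onto the upright leg.

Request:
{"op": "carry_out", "data": {
  "increments": [
    [[-0.003,0,-0.03],0],
    [[0,0,-0.04],0],
    [[0,0,-0.03],0],
    [[0,0,-0.012],0],
    [[0,0,-0.006],0],
    [[0,0,-0.005],0],
    [[0,0,0],0],
    [[0,0,0],0]
  ]
}}

```text
time: 11.95
position: [0.5433, 0.0587, 0.2692]
tcp_rot: [3.141, -0.001, 0.464]
contact_force: [0.0, 0.2, 0.1]
gripper_width: 0.0602
gripper_force: 0.0
```

```bash
python3 - <<'E'
from h import *
s=camera("side")
cv2.imwrite("pics/i.png",cv2.resize(s[170:290,230:390],(800,600),interpolation=2)[:,:,::-1])
o=observe();print(o["position"],o["contact_force"])
E
```

```text
[0.54330952 0.05869963 0.26916968] [0.22378983 0.83272345 0.27564341]
```

View pics/i.png

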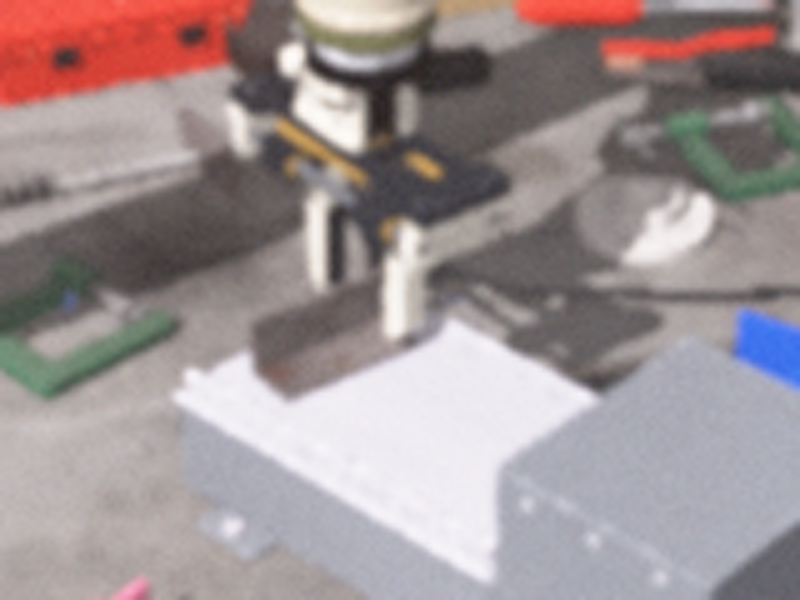

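The fingers straddle the upright leg near its far end: front finger at (403,300), rear finger at (325,250). I'll close.

Request:
{"op": "carry_out", "data": {
  "increments": [
    [[0,0,0],0],
    [[0,0,0],0],
    [[0,0,0],0],
    [[0,0,0],0],
    [[0,0,0],0],
    [[0,0,0],0],
    [[0,0,0],0]
  ],
  "hand": 1,
  "squeeze": 55
}}

```text
time: 12.7
position: [0.543, 0.0587, 0.2682]
tcp_rot: [3.142, 0.0, 0.464]
contact_force: [1.0, 0.1, 0.8]
gripper_width: 0.009
gripper_force: 0.5
```

Request:
{"op": "carry_out", "data": {
  "increments": [
    [[0,0,0],0],
    [[0,0,0],0],
    [[0,0,0],0]
  ]
}}

```text
time: 13.0
position: [0.5431, 0.0585, 0.2682]
tcp_rot: [3.141, 0.0, 0.464]
contact_force: [0.7, -2.2, -0.7]
gripper_width: 0.0042
gripper_force: 55.0
```

Request:
{"op": "carry_out", "data": {
  "increments": [
    [[0,0,0.01],0],
    [[0,0,0.025],0],
    [[0,0,0.025],0],
    [[0.0007,-0.0103,0],8.24],
    [[0.0007,-0.0103,0],8.24],
    [[0.0007,-0.0103,0],8.24],
    [[0.0007,-0.0103,0],8.24],
    [[0.0007,-0.0103,0],8.24],
    [[0.0007,-0.0103,0],8.24],
    [[0.0007,-0.0103,0],8.24],
    [[0.0007,-0.0103,0],8.24],
    [[0.0007,-0.0103,0],8.24],
    [[0.0007,-0.0103,0],8.24],
    [[0.0007,-0.0103,0],8.24],
    [[0.0007,-0.0103,0],8.24],
    [[0,0,0],0],
    [[0,0,0],0]
  ]
}}

```text
time: 14.7
position: [0.5511, -0.065, 0.3283]
tcp_rot: [-3.141, -0.0, 2.185]
contact_force: [-0.1, 1.0, -4.5]
gripper_width: 0.0048
gripper_force: 55.0
```

```bash
python3 - <<'E'
from h import *
s=camera("side");a=camera("top")
cv2.imwrite("pics/j.png",np.hstack([cv2.resize(a[190:310,270:430],(400,300),interpolation=2),cv2.resize(s[170:290,250:410],(400,300),interpolation=2)])[:,:,::-1])
o=observe();print(o["position"],o["tcp_rot"],o["contact_force"],w2box(o["position"],np.load("b.npy")))
E
```

```text
[ 0.55127992 -0.06426899  0.32839015] [-3.14158490e+00 -1.06876997e-04  2.18692121e+00] [-0.78819973  0.23714052 -4.55631606] [-0.11617506 -0.01707977]
```

View pics/j.png

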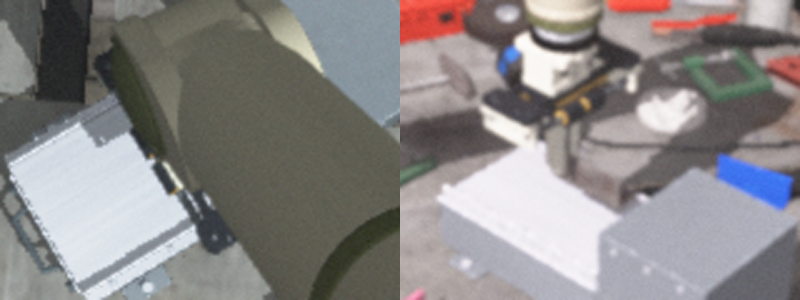

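The side panel shows the offcut in the fingers, reaching along the deck toward the slot, about (555,150) to (670,200). I'll check its droop numerically against the expected model, without another view.

```bash
python3 - <<'E'
from h import *
from scipy.optimize import minimize
b=np.load("b.npy");s=camera("side");o=observe();g=w2box(o["position"],b)
R=trace("side","angle_centre")
for r in R[:4]: print(round(r["confidence"],2),np.round(r["box"]))
z0=o["position"][2]-.2682+.07
def hull(xt,droop,yo=0,dz=0):
    P=[]
    for x in(0,.1):
        for y,z in((0,0),(0,.04),(.005,.04),(.04,.005),(.04,0)):
            X=xt+x-g[0];Z=z+z0-o["position"][2]+.167
            c,sn=np.cos(droop),np.sin(droop)
            P.append([g[0]+c*X+sn*Z, g[1]-.0025+y+yo, o["position"][2]-.167+c*Z-sn*X+dz])
    return np.array([proj("side",w) for w in box2w(P,b)])
for r in R[:4]:
    cx=(r["box"][0]+r["box"][2])/2
    if not 300<cx<380: continue
    best=[]
    for d in np.radians(np.arange(-10,31,2)):
        for xt in np.arange(-.14,-.115,.003):
            m=np.zeros((480,640),np.uint8);cv2.fillConvexPoly(m,cv2.convexHull(hull(g[0]+.116+xt,d).astype(np.float32)).astype(int),1)
            u=(m&r["region"]).sum()/(m|r["region"]).sum();best.append((round(u,3),round(np.degrees(d)),round(xt,3)))
    print(sorted(best)[::-1][:8])
E
```

```text
0.76 [313. 230. 346. 252.]
0.58 [377. 231. 408. 253.]
0.57 [226. 286. 260. 317.]
[(np.float64(0.749), 0, np.float64(-0.128)), (np.float64(0.732), -2, np.float64(-0.122)), (np.float64(0.719), 0, np.float64(-0.122)), (np.float64(0.719), -2, np.float64(-0.128)), (np.float64(0.711), 2, np.float64(-0.128)), (np.float64(0.709), 4, np.float64(-0.125)), (np.float64(0.708), -2, np.float64(-0.131)), (np.float64(0.707), 2, np.float64(-0.131))]
```

Request:
{"op": "carry_out", "data": {
  "increments": [
    [[0,0,-0.025],0],
    [[0,0,-0.02],0],
    [[0,0,-0.01],0],
    [[0,0,-0.003],0],
    [[0,0,0],0],
    [[0.0056,-0.0079,0],0],
    [[0.0056,-0.0079,0],0],
    [[0.0056,-0.0079,0],0],
    [[0.0056,-0.0079,0],0],
    [[0.0056,-0.0079,0],0],
    [[0.0056,-0.0079,0],0],
    [[0,0,0],0]
  ]
}}

```text
time: 16.1
position: [0.5858, -0.1143, 0.2698]
tcp_rot: [3.142, 0.001, 2.187]
contact_force: [0.4, -0.5, -7.2]
gripper_width: 0.0045
gripper_force: 55.0
```

Request:
{"op": "carry_out", "data": {
  "increments": [
    [[0.0056,-0.0079,0],0],
    [[0.0056,-0.0079,0],0],
    [[0.0056,-0.0079,0],0],
    [[0.0056,-0.0079,0],0],
    [[0,0,0],0],
    [[0,0,0],0]
  ]
}}

```text
time: 16.7
position: [0.6076, -0.1447, 0.2702]
tcp_rot: [3.142, 0.001, 2.189]
contact_force: [0.6, -1.5, -7.1]
gripper_width: 0.0044
gripper_force: 55.0
```

Request:
{"op": "carry_out", "data": {
  "increments": [
    [[0,0,0],0],
    [[0,0,0],0],
    [[0,0,0],0],
    [[0,0,0],0],
    [[0,0,0],0],
    [[0,0,0],0],
    [[0,0,0],0],
    [[0,0,0],0]
  ],
  "hand": 0.3
}}

```text
time: 17.5
position: [0.6075, -0.144, 0.2702]
tcp_rot: [3.142, 0.0, 2.189]
contact_force: [-0.9, -2.1, 2.5]
gripper_width: 0.0322
gripper_force: 1.5
```

```bash
python3 - <<'E'
from h import *
s=camera("side");a=camera("top")
o=observe();print(o["position"],o["contact_force"],o["gripper_width"])
for c in("side","top"):
    print(c,[(round(r["confidence"],2),np.round(r["box"])) for r in trace(c,"angle_centre")])
E
```

```text
[ 0.60748569 -0.14395468  0.27020386] [-0.62401425 -2.57187739  1.99451647] 0.03206101501919644
side [(0.95, array([228., 285., 257., 318.])), (0.71, array([377., 233., 408., 254.]))]
top [(0.57, array([345., 334., 382., 375.])), (0.56, array([294., 144., 334., 179.])), (0.36, array([144., 268., 188., 363.]))]
```

Request:
{"op": "carry_out", "data": {
  "increments": [
    [[0,0,0],0],
    [[0,0,0],0],
    [[0,0,0],0],
    [[-0.0058,0.0081,0],0],
    [[-0.0058,0.0081,0],0],
    [[-0.0058,0.0081,0],0],
    [[-0.0058,0.0081,0],0],
    [[0,0,0],0]
  ],
  "hand": -0.1
}}

```text
time: 18.5
position: [0.5833, -0.1096, 0.2703]
tcp_rot: [-3.141, -0.001, 2.192]
contact_force: [0.7, -0.7, 0.1]
gripper_width: 0.0508
gripper_force: 0.0
```

```bash
python3 - <<'E'
from h import *
s=camera("side");a=camera("top")
o=observe();print(o["position"],o["contact_force"],o["gripper_width"])
for c in("side","top"):
    print(c,[(round(r["confidence"],2),np.round(r["box"])) for r in trace(c,"angle_centre")])
E
```

```text
[ 0.58420458 -0.11112641  0.27030186] [-0.37193524 -0.19674534  0.2178611 ] 0.0512132988658573
side [(0.75, array([227., 286., 260., 315.])), (0.65, array([379., 229., 406., 252.]))]
top [(0.9, array([345., 332., 381., 374.])), (0.58, array([295., 146., 334., 180.]))]
```

Request:
{"op": "carry_out", "data": {
  "increments": [
    [[0,0,0.03],0],
    [[0,0,0.05],0],
    [[0,0,0.05],0],
    [[-0.005,0.03,0],0],
    [[-0.005,0.03,0],0],
    [[-0.005,0.03,0],0],
    [[-0.005,0.03,0],0],
    [[-0.005,0.03,0],0],
    [[-0.005,0.03,0],0],
    [[-0.005,0.03,0],0],
    [[-0.005,0.03,0],0],
    [[0,0,0],0]
  ]
}}

```text
time: 19.9
position: [0.5435, 0.1325, 0.4008]
tcp_rot: [3.139, -0.002, 2.195]
contact_force: [0.3, -0.2, -0.3]
gripper_width: 0.0511
gripper_force: 0.0
```

```bash
python3 - <<'E'
from h import *
a=camera("top");s=camera("side")
print(observe()["position"])
cv2.imwrite("pics/k.png",np.hstack([cv2.resize(a[200:260,330:410],(400,300),interpolation=2),cv2.resize(a[160:370,260:540],(400,300),interpolation=2)])[:,:,::-1])
for c in("side","top"):
    print(c,[(round(r["confidence"],2),np.round(r["box"])) for r in trace(c,"angle_centre")])
E
```

```text
[0.54435707 0.12861657 0.40019151]
side [(0.94, array([233., 288., 262., 317.])), (0.64, array([375., 234., 406., 251.]))]
top [(0.77, array([293., 144., 334., 179.])), (0.7, array([366., 220., 381., 236.]))]
```

View pics/k.png

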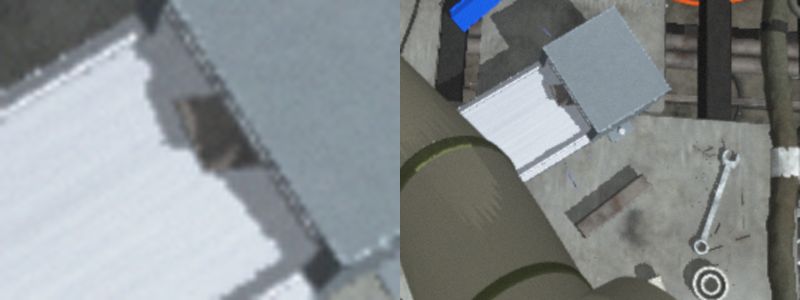

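The left crop shows the offcut's tail still sticking out of the slot at crop (180–260, 98–168), which is full-image (366–382, 220–233). It needs pushing in with closed fingers.

```bash
python3 - <<'E'
from h import *
b=np.load("b.npy")
for p in((180,98),(222,98),(210,168),(258,165),(192,135)):
    q=np.array(p)/5+[330,200]-.4
    print(p,[(z,(w2box(atz("top",q,z),b)*1000).round()) for z in(.075,.095,.11)])
for X in(-60,-14): print(box2w([X/1e3,-.012,.1],b).round(4))
E
```

```text
(180, 98) [(0.075, array([-9., 35.])), (0.095, array([-13.,  32.])), (0.11, array([-16.,  29.]))]
(222, 98) [(0.075, array([ 9., 24.])), (0.095, array([ 5., 21.])), (0.11, array([ 1., 19.]))]
(210, 168) [(0.075, array([-15.,  -3.])), (0.095, array([-20.,  -6.])), (0.11, array([-23.,  -8.]))]
(258, 165) [(0.075, array([  6., -14.])), (0.095, array([  1., -17.])), (0.11, array([ -2., -19.]))]
(192, 135) [(0.075, array([-14.,  16.])), (0.095, array([-18.,  13.])), (0.11, array([-21.,  11.]))]
[[ 0.5881 -0.107   0.1   ]]
[[ 0.6148 -0.1445  0.1   ]]
```

Request:
{"op": "carry_out", "data": {
  "increments": [
    [[0.0072,-0.0282,0],0],
    [[0.0072,-0.0282,0],0],
    [[0.0072,-0.0282,0],0],
    [[0.0072,-0.0282,0],0],
    [[0.0072,-0.0282,0],0],
    [[0.0072,-0.0282,0],0],
    [[0.0072,-0.0282,0],0],
    [[0.0072,-0.0282,0],0],
    [[0,0,-0.03],0],
    [[0,0,-0.04],0],
    [[0,0,-0.04],0],
    [[0,0,-0.02],0],
    [[0,0,-0.006],0],
    [[0,0,0],0],
    [[0,0,0],0]
  ],
  "hand": 1,
  "squeeze": 20
}}

```text
time: 21.6
position: [0.6022, -0.0976, 0.2653]
tcp_rot: [3.141, 0.001, 2.189]
contact_force: [-0.1, 0.0, 0.7]
gripper_width: 0.0005
gripper_force: 0.0
```

Request:
{"op": "carry_out", "data": {
  "increments": [
    [[0.0032,-0.0045,0],0],
    [[0.0032,-0.0045,0],0],
    [[0.0032,-0.0045,0],0],
    [[0.0032,-0.0045,0],0],
    [[0.0032,-0.0045,0],0],
    [[0.0032,-0.0045,0],0]
  ]
}}

```text
time: 22.2
position: [0.6202, -0.1232, 0.2635]
tcp_rot: [-3.14, -0.004, 2.19]
contact_force: [-6.8, 9.3, -8.1]
gripper_width: 0.0004
gripper_force: 5.4
```

Request:
{"op": "carry_out", "data": {
  "increments": [
    [[0.0032,-0.0045,0],0],
    [[0.0023,-0.0033,0],0],
    [[0,0,0],0],
    [[0,0,0],0]
  ]
}}

```text
time: 22.6
position: [0.626, -0.1315, 0.2636]
tcp_rot: [-3.14, -0.002, 2.19]
contact_force: [-3.0, 3.4, -3.6]
gripper_width: 0.0004
gripper_force: 2.4
```

Request:
{"op": "carry_out", "data": {
  "increments": [
    [[0.0018,-0.0024,0],0],
    [[0.0017,-0.0024,0],0],
    [[0,0,0],0],
    [[0,0,0],0],
    [[0,0,0],0]
  ]
}}

```text
time: 23.1
position: [0.6291, -0.1352, 0.2639]
tcp_rot: [-3.14, -0.003, 2.191]
contact_force: [-4.8, 8.7, -2.6]
gripper_width: 0.0005
gripper_force: 5.0
```

```bash
python3 - <<'E'
from h import *
s=camera("side");a=camera("top")
print(w2box(observe()["position"],np.load("b.npy")))
for c in("side","top"):
    print(c,[(round(r["confidence"],2),np.round(r["box"])) for r in trace(c,"angle_centre")])
E
```

```text
[-0.01324662  0.0050337 ]
side [(0.6, array([375., 232., 408., 252.])), (0.58, array([228., 286., 259., 313.]))]
top [(0.88, array([294., 142., 332., 177.])), (0.81, array([344., 333., 380., 374.]))]
```

Request:
{"op": "carry_out", "data": {
  "increments": [
    [[-0.0058,0.0081,0],0],
    [[-0.0058,0.0081,0],0],
    [[-0.0058,0.0081,0],0],
    [[0,0,0.03],0],
    [[0,0,0.05],0],
    [[0,0,0.05],0],
    [[-0.007,0.03,0],0],
    [[-0.007,0.03,0],0],
    [[-0.007,0.03,0],0],
    [[-0.007,0.03,0],0],
    [[-0.007,0.03,0],0],
    [[-0.007,0.03,0],0],
    [[-0.007,0.03,0],0],
    [[-0.007,0.03,0],0],
    [[0,0,0],0]
  ]
}}

```text
time: 24.8
position: [0.555, 0.1323, 0.3952]
tcp_rot: [3.139, -0.001, 2.196]
contact_force: [0.2, 0.4, 0.2]
gripper_width: 0.0006
gripper_force: 0.0
```

```bash
cat > look.py <<'E'
from h import *
b=np.load("b.npy");a=camera("top");camera("side");print(observe()["position"])
for c in("side","top"):
    print(c,[(round(r["confidence"],2),np.round(r["box"])) for r in trace(c,"angle_centre")])
g=a.astype(float).mean(2)
# deck-plane map: rows y=70..-70 step 10, cols x=-60..0 step 4
print("y\\x",*range(-60,9,4))
for y in range(65,-66,-10):
    P=[proj("top",w) for w in box2w([[x/1e3,y/1e3,.07] for x in range(-60,9,4)],b)]
    print(f"{y:4d}",*[f"{int(cv2.getRectSubPix(g.astype(np.float32),(1,1),tuple(map(float,p)))[0,0]):3d}" for p in P])
E
python3 look.py
```

```text
[0.55623325 0.12841637 0.39457198]
side [(0.86, array([227., 287., 259., 315.])), (0.79, array([378., 232., 407., 253.]))]
top [(0.77, array([297., 143., 332., 181.]))]
y\x -60 -56 -52 -48 -44 -40 -36 -32 -28 -24 -20 -16 -12 -8 -4 0 4 8
  65 218 219 219 218 219 219 218 219 219 218 218 198 144 129 127 126 126 114
  55 217 217 217 217 218 218 217 218 219 218 217 214 152 129 126 125 127 115
  45 217 217 216 216 217 216 217 216 216 217 218 206 134 127 126 126 127 113
  35 218 218 218 218 219 218 217 219 219 218 217 214 153 127 129 129 126 106
  25 217 217 217 218 219 216 217 218 217 217 216 214 152 126 127 127 114  82
  15 218 219 220 219 219 219 219 218 218 219 219 208 144 129 129 127  99  77
   5 221 222 221 221 221 221 220 221 221 222 221 218 158 132 131 124  78  77
  -5 222 221 222 221 221 220 221 219 220 219 220 216 156 130 128 125  96  84
 -15 223 224 224 224 225 223 224 222 223 223 223 222 173 130 131 133 132 111
 -25 222 222 222 222 222 221 224 223 222 223 222 223 212 144 133 132 133 119
 -35 220 221 221 223 223 222 223 222 224 223 222 223 214 150 130 133 135 123
 -45 223 223 223 224 223 221 221 223 222 223 221 222 217 151 131 131 131 120
 -55 223 222 222 222 224 222 222 221 222 221 221 221 221 192 134 131 133 119
 -65 135 136 135 136 135 136 134 136 133 133 134 133 134 134 129 129 124 106
```

```bash
python3 - <<'E'
from h import *
b=np.load("b.npy");g=np.mean([camera("top").astype(np.float32).mean(2) for _ in range(4)],0)
def m(g):
    print("      ",*[f"{x:3d}" for x in range(-12,13,2)])
    for y in range(60,-61,-5):
        P=[proj("top",w) for w in box2w([[x/1e3,y/1e3,.07] for x in range(-12,13,2)],b)]
        print(f"{y:5d}",*[f"{int(cv2.getRectSubPix(g,(1,1),tuple(map(float,p)))[0,0]):3d}" for p in P])
m(g)
E
```

```text
-12 -10  -8  -6  -4  -2   0   2   4   6   8  10  12
   60 172 140 127 125 125 125 124 125 125 122 119 121 142
   55 153 136 127 126 126 127 127 127 127 125 116 113 126
   50 143 131 129 129 128 128 129 129 128 126 122 123 132
   45 136 129 127 126 127 127 127 127 127 125 116 112 121
   40 155 134 129 128 128 129 129 129 128 127 121 116 121
   35 154 132 128 127 128 128 128 128 126 119 105  96  96
   30 160 135 131 130 128 129 129 127 126 114  93 102 116
   25 152 131 128 128 128 127 127 127 115  93  81  88  96
   20 161 133 129 128 128 129 129 126 109  91  83  96 117
   15 143 131 129 128 129 128 127 122 100  83  77  93 107
   10 145 131 130 131 131 131 126 109  82  73  77  91 126
    5 159 136 132 132 131 130 124 102  78  72  77  96 122
    0 170 141 130 130 129 126 109  91  74  70  78  99 137
   -5 156 135 129 129 128 128 126 114  96  81  84  98 121
  -10 173 144 134 133 132 133 132 132 132 128 122 119 127
  -15 174 147 133 132 131 131 131 132 132 130 115 103  98
  -20 195 156 137 133 132 132 133 132 131 131 123 120 115
  -25 213 176 146 134 133 133 132 132 132 130 119 110 115
  -30 209 173 147 134 133 132 133 132 132 131 122 120 126
  -35 214 184 149 135 133 134 133 133 134 132 123 110 117
  -40 222 207 162 139 133 133 133 133 133 128 118 110 116
  -45 218 191 151 136 132 131 131 131 132 129 121 110 110
  -50 223 219 205 160 136 132 132 132 132 130 121 112 135
  -55 221 217 191 151 135 131 131 131 131 129 120 112 118
  -60 168 162 148 138 133 133 133 132 132 131 124 109  95
```

Request:
{"op": "carry_out", "data": {
  "increments": [
    [[0.0054,-0.0284,0],0],
    [[0.0054,-0.0284,0],0],
    [[0.0054,-0.0284,0],0],
    [[0.0054,-0.0284,0],0],
    [[0.0054,-0.0284,0],0],
    [[0.0054,-0.0284,0],0],
    [[0.0054,-0.0284,0],0],
    [[0.0054,-0.0284,0],0],
    [[0,0,-0.03],0],
    [[0,0,-0.04],0],
    [[0,0,-0.04],0],
    [[0,0,-0.018],0],
    [[0,0,0],0],
    [[0,0,0],0]
  ]
}}

```text
time: 26.6
position: [0.6001, -0.0998, 0.2665]
tcp_rot: [3.142, -0.0, 2.189]
contact_force: [0.3, 0.9, 1.3]
gripper_width: 0.0008
gripper_force: 0.0
```

Request:
{"op": "carry_out", "data": {
  "increments": [
    [[0.0046,-0.0065,0],0],
    [[0.0087,-0.0122,0],0],
    [[0.013,-0.0182,0],0],
    [[0,0,0],0]
  ]
}}

```text
time: 27.0
position: [0.6267, -0.1368, 0.2672]
tcp_rot: [3.141, -0.002, 2.189]
contact_force: [-4.1, 5.4, 4.3]
gripper_width: 0.0004
gripper_force: 3.3
```

Request:
{"op": "carry_out", "data": {
  "increments": [
    [[0,0,0],0],
    [[0,0,0],0]
  ]
}}

```text
time: 27.2
position: [0.6265, -0.1366, 0.2672]
tcp_rot: [3.14, -0.0, 2.189]
contact_force: [-2.0, 4.6, 1.5]
gripper_width: 0.0007
gripper_force: 2.7
```

Request:
{"op": "carry_out", "data": {
  "increments": [
    [[0.0008,-0.0012,0.006],0],
    [[0,0,0.01],0],
    [[0,0,0.01],0],
    [[0,0,0],0]
  ]
}}

```text
time: 27.6
position: [0.6262, -0.1373, 0.2935]
tcp_rot: [-3.141, -0.002, 2.19]
contact_force: [-9.0, 6.8, 7.5]
gripper_width: 0.0005
gripper_force: 5.3
```

```bash
python3 - <<'E'
from h import *
b=np.load("b.npy");o=observe();print(w2box(o["position"],b),o["contact_force"],o["ft_torque"])
E
```

```text
[-0.01323553  0.00145204] [-8.97434192  6.82726141  7.48925842] [ 1.29355111  1.64186506 -0.09612633]
```

Request:
{"op": "carry_out", "data": {
  "increments": [
    [[-0.0058,0.0081,0],0],
    [[-0.0058,0.0081,0],0],
    [[0,0,0.03],0],
    [[0,0,0.05],0],
    [[0,0,0.03],0],
    [[-0.007,0.03,0],0],
    [[-0.007,0.03,0],0],
    [[-0.007,0.03,0],0],
    [[-0.007,0.03,0],0],
    [[-0.007,0.03,0],0],
    [[-0.007,0.03,0],0],
    [[-0.007,0.03,0],0],
    [[-0.007,0.03,0],0],
    [[0,0,0],0]
  ]
}}

```text
time: 29.0
position: [0.5581, 0.123, 0.4033]
tcp_rot: [3.139, -0.001, 2.196]
contact_force: [0.3, -0.7, -0.8]
gripper_width: 0.0003
gripper_force: 0.0
```

```bash
cat > look2.py <<'E'
from h import *
b=np.load("b.npy");I=np.mean([camera("top").astype(np.float32) for _ in range(2)],0);g=I.mean(2)
print(observe()["position"])
print("      ",*[f"{x:3d}" for x in range(-12,13,2)])
for y in range(50,-41,-5):
    P=[proj("top",w) for w in box2w([[x/1e3,y/1e3,.07] for x in range(-12,13,2)],b)]
    print(f"{y:5d}",*[f"{int(cv2.getRectSubPix(g,(1,1),tuple(map(float,p)))[0,0]):3d}" for p in P])
E
python3 look2.py
```

```text
[0.5592053  0.11904337 0.40260727]
       -12 -10  -8  -6  -4  -2   0   2   4   6   8  10  12
   50 143 132 129 129 127 128 129 128 127 127 121 123 133
   45 134 127 126 126 126 126 126 127 126 126 116 113 122
   40 156 134 129 129 128 128 129 130 128 127 120 116 123
   35 153 132 128 127 129 128 128 129 127 122 109  99  97
   30 158 132 129 128 126 129 129 127 125 114  94 101 115
   25 152 129 126 126 126 127 127 125 114  93  82  87  95
   20 162 135 129 128 127 127 128 125 109  91  83  96 117
   15 142 129 129 129 129 128 127 121 101  82  76  94 109
   10 144 132 130 130 130 128 126 109  82  71  75  92 127
    5 158 135 130 130 130 130 123 102  80  71  76  95 121
    0 169 141 131 131 129 126 108  90  74  69  76  97 137
   -5 155 135 130 129 128 128 127 114  96  81  82  99 122
  -10 171 144 134 130 130 131 133 131 131 129 122 119 127
  -15 174 148 135 131 131 131 132 132 131 130 115 103  98
  -20 194 153 135 133 133 131 130 130 130 128 122 119 115
  -25 213 175 145 133 132 132 133 131 132 131 120 111 114
  -30 208 171 146 134 132 132 132 133 133 130 121 119 125
  -35 213 182 149 135 132 132 131 132 133 131 121 108 116
  -40 221 206 161 140 133 135 135 133 134 129 118 110 115
```

Request:
{"op": "carry_out", "data": {
  "increments": [
    [[0.002,-0.0325,0],0],
    [[0.002,-0.0325,0],0],
    [[0.002,-0.0325,0],0],
    [[0.002,-0.0325,-0.01],0],
    [[0.002,-0.0325,-0.02],0],
    [[0.002,-0.0325,-0.02],0],
    [[0.002,-0.0325,-0.03],0],
    [[0.002,-0.0325,-0.033],0],
    [[0.0058,-0.0081,0],0],
    [[0.0047,-0.0065,0],0],
    [[0,0,0],0]
  ]
}}

```text
time: 30.2
position: [0.5868, -0.1567, 0.2902]
tcp_rot: [3.14, 0.001, 2.188]
contact_force: [0.3, 0.2, -0.2]
gripper_width: 0.0006
gripper_force: 0.0
```

Request:
{"op": "carry_out", "data": {
  "increments": [
    [[0.0023,-0.0033,0],0],
    [[0.0017,-0.0024,0],0],
    [[0,0,0],0],
    [[0,0,0],0]
  ]
}}

```text
time: 30.6
position: [0.5899, -0.1613, 0.2896]
tcp_rot: [3.141, 0.0, 2.19]
contact_force: [-0.3, 0.2, 0.3]
gripper_width: 0.0002
gripper_force: 0.0
```

```bash
python3 - <<'E'
from h import *
b=np.load("b.npy");o=observe();print(w2box(o["position"],b),o["position"],o["contact_force"],o["ft_torque"])
E
```

```text
[-0.0147422  -0.04206867] [ 0.58987466 -0.16134379  0.28962227] [-0.31772111  0.24281734  0.32651579] [-0.0044961  -0.16322693  0.03784177]
```

Request:
{"op": "carry_out", "data": {
  "increments": [
    [[0.0017,-0.0024,0],0],
    [[0,0,0],0]
  ]
}}

```text
time: 30.8
position: [0.5908, -0.1624, 0.2895]
tcp_rot: [-3.141, -0.003, 2.191]
contact_force: [-5.3, 5.8, 6.3]
gripper_width: 0.0005
gripper_force: 4.0
```

Request:
{"op": "carry_out", "data": {
  "increments": [
    [[0.0012,-0.0016,0],0],
    [[0,0,0],0]
  ]
}}

```text
time: 31.0
position: [0.5911, -0.1627, 0.2895]
tcp_rot: [-3.14, -0.005, 2.192]
contact_force: [-9.9, 11.1, 10.8]
gripper_width: 0.0004
gripper_force: 7.4
```

Request:
{"op": "carry_out", "data": {
  "increments": [
    [[0.0012,-0.0016,0],0],
    [[0,0,0],0]
  ]
}}

```text
time: 31.2
position: [0.5915, -0.1629, 0.2895]
tcp_rot: [-3.139, -0.007, 2.193]
contact_force: [-14.9, 14.4, 14.3]
gripper_width: 0.0002
gripper_force: 10.8
```

```bash
python3 - <<'E'
from h import *
b=np.load("b.npy");o=observe();print(w2box(o["position"],b),o["position"],o["contact_force"],o["ft_torque"])
E
```

```text
[-0.01255444 -0.04164265] [ 0.5914925  -0.16287688  0.2894827 ] [-14.91416815  14.36690047  14.31522259] [ 2.92956972  2.86134113 -0.19907367]
```

The hood stops the fingers at box x = -13, so they can no longer reach the offcut, which is leaning jammed just inside. The tube is the only long thing I'm allowed to handle. I'll pick it up again, nudge the offcut in with it, and lay it back down.

Request:
{"op": "carry_out", "data": {
  "increments": [
    [[-0.007,0.0098,0],0],
    [[0,0,0.05],0],
    [[0,0,0.06],0],
    [[-0.027,-0.0166,0],1],
    [[-0.027,-0.0166,0],1],
    [[-0.027,-0.0166,0],1],
    [[-0.027,-0.0166,0],1],
    [[-0.027,-0.0166,0],1],
    [[0,0,-0.04],0],
    [[0,0,-0.04],0],
    [[0,0,-0.03],0],
    [[0,0,0],0]
  ],
  "hand": -0.3
}}

```text
refused, shift out of range in row 3
```

Request:
{"op": "carry_out", "data": {
  "increments": [
    [[-0.007,0.0098,0],0],
    [[0,0,0.05],0],
    [[0,0,0.05],0],
    [[-0.027,-0.0166,0.01],1],
    [[-0.027,-0.0166,0],1],
    [[-0.027,-0.0166,0],1],
    [[-0.027,-0.0166,0],1],
    [[-0.027,-0.0166,0],1],
    [[0,0,-0.04],0],
    [[0,0,-0.04],0],
    [[0,0,-0.03],0],
    [[0,0,0],0]
  ],
  "hand": -0.3
}}

```text
time: 32.4
position: [0.451, -0.2403, 0.2865]
tcp_rot: [-3.139, -0.005, 2.278]
contact_force: [-1.3, -0.0, 0.2]
gripper_width: 0.0603
gripper_force: 0.0
```

Request:
{"op": "carry_out", "data": {
  "increments": [
    [[0,0,-0.04],0],
    [[0,0,-0.035],0],
    [[0,0,-0.018],0],
    [[0,0,0],0]
  ]
}}

```text
time: 32.8
position: [0.4524, -0.2402, 0.1956]
tcp_rot: [-3.141, -0.001, 2.278]
contact_force: [0.5, 0.4, 0.2]
gripper_width: 0.0601
gripper_force: 0.0
```

Request:
{"op": "carry_out", "data": {
  "increments": [
    [[0,0,0],0],
    [[0,0,0],0],
    [[0,0,0],0],
    [[0,0,0],0],
    [[0,0,0],0]
  ],
  "hand": 1,
  "squeeze": 50
}}

```text
time: 33.3
position: [0.4521, -0.2408, 0.197]
tcp_rot: [3.141, 0.001, 2.277]
contact_force: [-0.2, -0.1, 9.4]
gripper_width: 0.0298
gripper_force: 50.0
```

Request:
{"op": "carry_out", "data": {
  "increments": [
    [[0,0,0.02],0],
    [[0,0,0.045],0],
    [[0,0,0.045],0],
    [[0,0,0.045],0],
    [[0,0,0.045],0],
    [[0.0144,0.0256,0],-0.6],
    [[0.0144,0.0256,0],-0.6],
    [[0.0144,0.0256,0],-0.6],
    [[0.0144,0.0256,0],-0.6],
    [[0.0144,0.0256,0],-0.6],
    [[0.0144,0.0256,0],-0.6],
    [[0.0144,0.0256,0],-0.7],
    [[0.0144,0.0256,0],-0.7],
    [[0,0,-0.04],0],
    [[0,0,-0.04],0],
    [[0,0,-0.035],0],
    [[0,0,-0.007],0],
    [[0,0,0],0],
    [[0,0,0],0]
  ]
}}

```text
time: 35.2
position: [0.5676, -0.0356, 0.2756]
tcp_rot: [3.14, 0.001, 2.19]
contact_force: [-0.1, -0.3, -2.9]
gripper_width: 0.0298
gripper_force: 50.0
```

Request:
{"op": "carry_out", "data": {
  "increments": [
    [[0.0058,-0.0081,0],0],
    [[0.0058,-0.0081,0],0],
    [[0.0058,-0.0081,0],0],
    [[0.0058,-0.0081,0],0],
    [[0,0,0],0]
  ]
}}

```text
time: 35.7
position: [0.5911, -0.0702, 0.2742]
tcp_rot: [3.141, 0.001, 2.187]
contact_force: [-1.0, 0.4, -3.3]
gripper_width: 0.0298
gripper_force: 50.0
```

Request:
{"op": "carry_out", "data": {
  "increments": [
    [[0.0035,-0.0049,0],0],
    [[0.0035,-0.0049,0],0],
    [[0,0,0],0]
  ]
}}

```text
time: 36.0
position: [0.5975, -0.0781, 0.274]
tcp_rot: [3.141, -0.0, 2.19]
contact_force: [-1.2, 1.4, -4.9]
gripper_width: 0.0294
gripper_force: 50.0
```

Request:
{"op": "carry_out", "data": {
  "increments": [
    [[0.0035,-0.0049,0],0],
    [[0.0035,-0.0049,0],0],
    [[0,0,0],0]
  ]
}}

```text
time: 36.3
position: [0.6047, -0.0876, 0.2743]
tcp_rot: [3.141, -0.0, 2.19]
contact_force: [-1.3, 2.2, -2.3]
gripper_width: 0.0296
gripper_force: 50.0
```

Request:
{"op": "carry_out", "data": {
  "increments": [
    [[0.0035,-0.0049,0],0],
    [[0.0035,-0.0049,0],0],
    [[0.0023,-0.0033,0],0],
    [[0,0,0],0],
    [[0,0,0],0]
  ]
}}

```text
time: 36.8
position: [0.6135, -0.1013, 0.2741]
tcp_rot: [-3.141, 0.0, 2.189]
contact_force: [0.5, 0.6, -3.2]
gripper_width: 0.0298
gripper_force: 50.0
```

Request:
{"op": "carry_out", "data": {
  "increments": [
    [[-0.0047,0.0065,0],0],
    [[-0.0047,0.0065,0],0],
    [[-0.0047,0.0065,0],0],
    [[-0.0047,0.0065,0],0],
    [[-0.0047,0.0065,0],0],
    [[-0.0047,0.0065,0],0],
    [[-0.0047,0.0065,0],0],
    [[-0.0047,0.0065,0],0],
    [[0,0,0.04],0],
    [[0,0,0.04],0],
    [[0,0,0.04],0],
    [[-0.0155,-0.0239,0],0],
    [[-0.0155,-0.0239,0],0],
    [[-0.0155,-0.0239,0],0],
    [[-0.0155,-0.0239,0],0],
    [[-0.0155,-0.0239,0],0],
    [[-0.0155,-0.0239,0],0],
    [[-0.0155,-0.0239,0],0],
    [[-0.0155,-0.0239,0],0],
    [[0,0,0],0]
  ]
}}

```text
time: 38.8
position: [0.4496, -0.2431, 0.3937]
tcp_rot: [-3.139, -0.0, 2.184]
contact_force: [-0.2, -0.6, -3.0]
gripper_width: 0.0294
gripper_force: 50.0
```

```bash
python3 look2.py; python3 -c "
from h import *
print([(round(r['confidence'],2),np.round(r['box'])) for r in trace('top','angle_centre')])"
```

```text
[ 0.4516558  -0.24024679  0.39426076]
       -12 -10  -8  -6  -4  -2   0   2   4   6   8  10  12
   50 138 126 123 122 123 125 126 123 122 122 117 119 128
   45 131 124 122 121 121 121 123 122 122 122 111 107 117
   40 151 130 126 125 124 123 123 125 124 124 117 111 115
   35 149 127 124 123 124 125 125 123 123 121 110  97  93
   30 153 129 125 124 123 123 124 125 124 121 115 110 114
   25 147 126 123 122 122 123 122 123 123 121 114  97  93
   20 157 128 125 125 124 123 122 123 122 119 112 105 116
   15 138 125 123 124 125 124 124 125 125 122 114 105 107
   10 140 127 123 123 124 126 126 126 124 122 112 102 124
    5 155 132 126 128 127 127 127 127 127 125 117 108 123
    0 163 136 127 126 126 127 126 127 127 125 120 115 134
   -5 150 131 126 125 125 126 127 126 124 123 114 109 119
  -10 168 139 129 128 126 126 127 127 127 126 119 115 122
  -15 169 142 129 126 126 127 126 125 126 126 110  98  93
  -20 190 151 132 128 128 127 127 127 126 126 119 116 111
  -25 207 171 142 129 128 128 128 128 127 124 115 106 110
  -30 205 169 142 130 128 128 128 128 127 125 119 113 119
  -35 209 177 144 130 127 127 126 126 128 126 117 105 112
  -40 210 198 155 134 128 127 128 129 129 124 113 106 112
[(0.76, array([296., 146., 333., 179.])), (0.56, array([344., 332., 381., 374.]))]
```

The dark patch in the slot is gone, so the offcut has dropped in. I'll lay the tube back down.

Request:
{"op": "carry_out", "data": {
  "increments": [
    [[0,0,-0.04],0],
    [[0,0,-0.04],0],
    [[0,0,-0.04],0],
    [[0,0,-0.04],0],
    [[0,0,-0.02],0],
    [[0,0,-0.009],0],
    [[0,0,-0.004],0],
    [[0,0,-0.002],0],
    [[0,0,0],0],
    [[0,0,0],0]
  ]
}}

```text
time: 39.95
position: [0.4522, -0.2403, 0.2001]
tcp_rot: [3.141, 0.002, 2.189]
contact_force: [-0.4, -0.3, -2.3]
gripper_width: 0.0296
gripper_force: 50.0
```

Request:
{"op": "carry_out", "data": {
  "increments": [
    [[0,0,-0.001],0],
    [[0,0,-0.001],0],
    [[0,0,-0.001],0],
    [[0,0,0],0],
    [[0,0,0],0]
  ]
}}

```text
time: 40.45
position: [0.452, -0.2402, 0.197]
tcp_rot: [-3.142, 0.001, 2.189]
contact_force: [-1.6, 0.7, 9.3]
gripper_width: 0.0297
gripper_force: 50.0
```

Request:
{"op": "carry_out", "data": {
  "increments": [
    [[0,0,0],0],
    [[0,0,0],0],
    [[0,0,0],0],
    [[0,0,0],0],
    [[0,0,0.01],0],
    [[0,0,0.03],0],
    [[0,0,0.05],0],
    [[0,0,0.05],0],
    [[0,0,0.04],0],
    [[-0.005,-0.04,0],0],
    [[-0.005,-0.04,0],0],
    [[-0.005,-0.04,0],0],
    [[-0.005,-0.04,0],0],
    [[-0.005,-0.04,0],0],
    [[-0.005,-0.04,0],0],
    [[0,0,0],0],
    [[0,0,0],0]
  ],
  "hand": -0.3
}}

```text
time: 42.15
position: [0.4213, -0.4805, 0.3763]
tcp_rot: [3.141, -0.001, 2.188]
contact_force: [-1.0, -0.8, 0.8]
gripper_width: 0.0601
gripper_force: 0.0
```

```bash
python3 - <<'E'
from h import *
b=np.load("b.npy");a=camera("top");camera("side");print(observe()["position"],observe()["time"])
for c in("top","side"):
    print(c,[(round(r["confidence"],2),np.round(r["box"])) for r in trace(c,"angle_centre")])
    for r in pinpoint(c,"tube_centre"): print(round(r["confidence"],2),atz(c,r["xy"],.015).round(3))
# flap check: dark band near slot, compare with piece-open picture
g=a.astype(np.float32).mean(2)
for x in range(0,15,1):
    v=[cv2.getRectSubPix(g,(1,1),tuple(map(float,proj("top",w))))[0,0] for w in box2w([[x/1e3,y/1e3,.07] for y in range(-50,51,5)],b)]
    print(x,int(np.mean(v)),int(np.std(v)),end=" | ")
k=cv2.imread("pics/t0.png").astype(np.float32).mean(2);print()
for y in(50,-50,-35,35):
  for G in(g,k): print(y,[int(cv2.getRectSubPix(G,(1,1),tuple(map(float,proj("top",w))))[0,0]) for w in box2w([[x/1e3,y/1e3,.07] for x in range(0,15,2)],b)])
E
```

```text
[ 0.4222751  -0.47878878  0.37664574] 42.25
top [(0.98, array([294., 144., 334., 181.])), (0.67, array([347., 334., 382., 372.]))]
0.79 [ 0.451 -0.254  0.015]
side [(0.81, array([229., 288., 260., 315.])), (0.55, array([375., 230., 409., 252.]))]
0.83 [ 0.45  -0.251  0.015]
0 121 2 | 1 121 2 | 2 121 1 | 3 122 1 | 4 121 2 | 5 121 2 | 6 119 1 | 7 115 1 | 8 109 2 | 9 102 3 | 10 96 5 | 11 93 7 | 12 92 9 | 13 89 10 | 14 85 11 | 
50 [120, 121, 120, 117, 110, 100, 88, 79]
50 [121, 121, 121, 119, 110, 98, 91, 81]
-50 [125, 124, 123, 120, 111, 105, 126, 126]
-50 [124, 125, 126, 122, 111, 95, 95, 86]
-35 [124, 121, 122, 119, 112, 96, 96, 93]
-35 [123, 123, 123, 121, 114, 96, 88, 81]
35 [119, 119, 119, 116, 107, 94, 87, 74]
35 [119, 118, 117, 115, 106, 91, 85, 74]
```

```bash
python3 - <<'E'
from h import *
b=np.load("b.npy");now=camera("top").astype(np.float32)
G=cv2.imread("pics/g.png")[:,:400,::-1].astype(np.float32);K=cv2.imread("pics/t0.png")[:,:,::-1].astype(np.float32)
def s(im,p,f=1,o=(0,0)):
    q=(np.array(p)-o+.5)*f-.5
    return cv2.getRectSubPix(im,(1,1),tuple(map(float,q)))[0,0].mean()
for z in(.07,):
  for n,im,f,o in(("shut g",G,2,(250,200)),("open t0",K,1,(0,0)),("now",now,1,(0,0))):
    for ys in(range(-58,-29,4),range(-28,29,4),range(30,59,4)):
      print(n,ys[0],[int(np.mean([s(im,proj("top",w),f,o) for w in box2w([[x/1e3,y/1e3,z] for y in ys],b)])) for x in range(-4,17)])
E
```

```text
shut g -58 [129, 128, 123, 112, 96, 81, 68, 58, 53, 51, 53, 57, 65, 76, 91, 106, 114, 114, 113, 119, 130]
shut g -28 [126, 125, 120, 110, 95, 80, 67, 58, 53, 50, 50, 53, 60, 71, 87, 102, 112, 113, 112, 118, 129]
shut g 30 [124, 123, 119, 109, 95, 80, 67, 57, 52, 50, 51, 55, 62, 73, 87, 102, 112, 113, 112, 117, 129]
open t0 -58 [126, 125, 124, 123, 123, 123, 124, 124, 124, 124, 122, 117, 111, 102, 96, 93, 91, 88, 84, 82, 81]
open t0 -28 [89, 89, 89, 89, 89, 89, 89, 89, 90, 90, 90, 89, 88, 86, 85, 86, 87, 85, 82, 79, 79]
open t0 30 [119, 119, 119, 119, 119, 119, 119, 119, 119, 119, 117, 114, 109, 101, 95, 91, 89, 86, 82, 80, 82]
now -58 [125, 125, 124, 124, 124, 123, 123, 124, 124, 123, 120, 116, 111, 105, 102, 104, 105, 104, 102, 105, 111]
now -28 [121, 121, 121, 121, 121, 121, 122, 122, 122, 121, 120, 116, 109, 101, 95, 91, 89, 86, 82, 80, 79]
now 30 [118, 118, 118, 118, 118, 118, 118, 118, 118, 118, 116, 113, 108, 101, 95, 91, 88, 84, 80, 78, 77]
```

The current profile matches the open flap in t0, not the shut flap in g, so the offcut is still leaning and holding the flap open. I'll ram once more, lower, deeper and lined up on its upright leg.

Request:
{"op": "carry_out", "data": {
  "increments": [
    [[0.006,0.0477,0],0],
    [[0.006,0.0477,0],0],
    [[0.006,0.0477,0],0],
    [[0.006,0.0477,0],0],
    [[0.006,0.0477,0],0],
    [[0,0,-0.045],0],
    [[0,0,-0.045],0],
    [[0,0,-0.045],0],
    [[0,0,-0.03],0],
    [[0,0,-0.014],0],
    [[0,0,0],0]
  ]
}}

```text
time: 43.6
position: [0.452, -0.2406, 0.1956]
tcp_rot: [-3.14, -0.003, 2.191]
contact_force: [-0.6, 0.3, 0.4]
gripper_width: 0.0606
gripper_force: 0.0
```

Request:
{"op": "carry_out", "data": {
  "increments": [
    [[0,0,0],0],
    [[0,0,0],0],
    [[0,0,0],0],
    [[0,0,0],0]
  ],
  "hand": 1
}}

```text
time: 44.0
position: [0.4521, -0.2419, 0.1981]
tcp_rot: [3.141, 0.001, 2.189]
contact_force: [-0.1, 0.2, -0.2]
gripper_width: 0.0327
gripper_force: 0.0
```

Request:
{"op": "carry_out", "data": {
  "increments": [
    [[0,0,0],0],
    [[0,0,0],0],
    [[0,0,0.02],0],
    [[0,0,0.045],0],
    [[0,0,0.045],0],
    [[0,0,0.045],0],
    [[0,0,0.025],0],
    [[0.0214,0.0374,0],0],
    [[0.0214,0.0374,0],0],
    [[0.0214,0.0374,0],0],
    [[0.0214,0.0374,0],0],
    [[0.0214,0.0374,0],0],
    [[0,0,-0.04],0],
    [[0,0,-0.04],0],
    [[0,0,-0.02],0],
    [[0,0,-0.0065],0],
    [[0,0,0],0]
  ]
}}

```text
time: 45.7
position: [0.5588, -0.0546, 0.2702]
tcp_rot: [-3.14, -0.001, 2.19]
contact_force: [1.1, -0.1, -2.6]
gripper_width: 0.0295
gripper_force: 50.0
```

Request:
{"op": "carry_out", "data": {
  "increments": [
    [[0.0053,-0.0075,0],0],
    [[0.0053,-0.0075,0],0],
    [[0.0053,-0.0075,0],0],
    [[0.0053,-0.0075,0],0],
    [[0.0053,-0.0075,0],0],
    [[0.0053,-0.0075,0],0]
  ]
}}

```text
time: 46.3
position: [0.5913, -0.1006, 0.2708]
tcp_rot: [3.141, 0.0, 2.189]
contact_force: [0.4, -0.4, -3.3]
gripper_width: 0.0291
gripper_force: 50.0
```

Request:
{"op": "carry_out", "data": {
  "increments": [
    [[0.0035,-0.0049,0],0],
    [[0.0035,-0.0049,0],0],
    [[0.0035,-0.0049,0],0]
  ]
}}

```text
time: 46.6
position: [0.6014, -0.1142, 0.2707]
tcp_rot: [-3.142, -0.001, 2.19]
contact_force: [-1.0, 2.2, -2.1]
gripper_width: 0.0296
gripper_force: 50.0
```

Request:
{"op": "carry_out", "data": {
  "increments": [
    [[0.0035,-0.0049,0],0],
    [[0.0035,-0.0049,0],0],
    [[0.0035,-0.0049,0],0],
    [[0,0,0],0]
  ]
}}

```text
time: 47.0
position: [0.6123, -0.1302, 0.2705]
tcp_rot: [-3.141, 0.001, 2.188]
contact_force: [0.9, -0.5, -5.1]
gripper_width: 0.0294
gripper_force: 50.0
```

Request:
{"op": "carry_out", "data": {
  "increments": [
    [[-0.0084,0.0118,0],0],
    [[-0.0084,0.0118,0],0],
    [[-0.0084,0.0118,0],0],
    [[-0.0084,0.0118,0],0],
    [[-0.0084,0.0118,0],0],
    [[-0.0084,0.0118,0],0],
    [[0,0,0.045],0],
    [[0,0,0.045],0],
    [[0,0,0.02],0],
    [[-0.022,-0.0362,0],0],
    [[-0.022,-0.0362,0],0],
    [[-0.022,-0.0362,0],0],
    [[-0.022,-0.0362,0],0],
    [[-0.022,-0.0362,0],0]
  ]
}}

```text
time: 48.4
position: [0.4502, -0.2397, 0.3809]
tcp_rot: [-3.141, 0.001, 2.19]
contact_force: [0.6, -0.0, -3.7]
gripper_width: 0.0294
gripper_force: 50.0
```

```bash
cat > flap.py <<'E'
from h import *
b=np.load("b.npy");g=camera("top").astype(np.float32).mean(2)
for ys in(range(-58,-29,4),range(-28,29,4),range(30,59,4)):
    print([int(np.mean([cv2.getRectSubPix(g,(1,1),tuple(map(float,proj("top",w))))[0,0] for w in box2w([[x/1e3,y/1e3,.07] for y in ys],b)])) for x in range(-4,17)])
o=observe();print(o["time"],o["position"])
E
python3 flap.py
```

```text
[127, 125, 120, 110, 95, 80, 67, 57, 52, 51, 53, 57, 65, 76, 89, 102, 110, 112, 113, 120, 130]
[125, 122, 117, 107, 93, 79, 67, 57, 52, 49, 49, 52, 59, 70, 84, 99, 109, 111, 112, 118, 129]
[122, 120, 116, 107, 93, 79, 66, 57, 52, 50, 51, 55, 62, 73, 86, 101, 110, 112, 112, 119, 129]
48.45 [ 0.4461891  -0.24614588  0.37984145]
```

The flap profile now matches shut exactly. I'll lay the tube down.

Request:
{"op": "carry_out", "data": {
  "increments": [
    [[0,0,-0.045],0],
    [[0,0,-0.045],0],
    [[0,0,-0.045],0],
    [[0,0,-0.03],0],
    [[0,0,-0.01],0],
    [[0,0,-0.003],0],
    [[0,0,0],0],
    [[0,0,0],0]
  ]
}}

```text
time: 49.25
position: [0.4519, -0.2393, 0.2041]
tcp_rot: [3.14, 0.002, 2.189]
contact_force: [-0.1, 0.1, -3.6]
gripper_width: 0.0298
gripper_force: 50.0
```

Request:
{"op": "carry_out", "data": {
  "increments": [
    [[0,0,-0.003],0],
    [[0,0,-0.002],0],
    [[0,0,-0.001],0],
    [[0,0,0],0],
    [[0,0,0],0]
  ]
}}

```text
time: 49.75
position: [0.4515, -0.2394, 0.1979]
tcp_rot: [3.141, 0.002, 2.189]
contact_force: [-3.1, -0.2, 13.6]
gripper_width: 0.0298
gripper_force: 50.0
```

Request:
{"op": "carry_out", "data": {
  "increments": [
    [[0,0,0],0],
    [[0,0,0],0],
    [[0,0,0],0],
    [[0,0,0],0],
    [[0,0,0.01],0],
    [[0,0,0.03],0],
    [[0,0,0.05],0],
    [[0,0,0.05],0],
    [[0,0,0.04],0],
    [[-0.005,-0.04,0],0],
    [[-0.005,-0.04,0],0],
    [[-0.005,-0.04,0],0],
    [[-0.005,-0.04,0],0],
    [[0,0,0],0],
    [[0,0,0],0]
  ],
  "hand": -0.3
}}

```text
time: 51.25
position: [0.4308, -0.3996, 0.3769]
tcp_rot: [3.141, -0.001, 2.188]
contact_force: [0.1, 1.6, -0.3]
gripper_width: 0.0604
gripper_force: 0.0
```

```bash
python3 flap.py; python3 - <<'E'
from h import *
camera("side")
for c in("top","side"):
    print(c,[(round(r["confidence"],2),atz(c,r["xy"],.015).round(3)) for r in pinpoint(c,"tube_centre")])
print(job_done())
E
```

```text
[126, 124, 118, 108, 94, 80, 67, 58, 53, 52, 54, 58, 65, 75, 88, 101, 110, 111, 112, 118, 127]
[123, 122, 116, 107, 93, 79, 66, 57, 52, 50, 50, 53, 59, 68, 81, 93, 102, 104, 102, 105, 110]
[120, 119, 114, 106, 92, 78, 65, 57, 51, 49, 50, 53, 58, 65, 73, 80, 84, 84, 82, 79, 79]
51.3 [ 0.43126507 -0.39851463  0.37702598]
top [(0.76, array([ 0.451, -0.249,  0.015]))]
side [(0.58, array([ 0.455, -0.246,  0.015]))]
the job is handed in; nothing more can be done
None
```

I handed the job in at about 51 s: the tube lies flat on the bench clear of the box, and the offcut is inside with the flap shut. The offcut jammed in the slot, so I picked the tube up again twice to push it in, and the tube's last laying-down came after the offcut went in.

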